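# Shut and secure the bread bin, vent half open

## Task

The loaf is put away, so close up the bread bin for the night: lower its hinged lid until it is fully shut, then turn the brass turnbutton square across the lid's lower edge so that it holds the lid down. Also set the vent lever beside the lid to its middle dot (half open), and leave everything standing around the bin where it is.

Things in the scene. Friction and masses are not known exactly. Their poses are not given: they have to be found in the camera images.
- bin: Bread bin of light wood, fixed to the shelf, 340 mm wide (y), 270 deep (x), 177 high. Origin: centre of its underside; x to its back, y to its left as seen facing its front, z up. The front wall is 74 mm high at x = -135 mm; above it the front slopes up and back at 28 degrees from level to a flat top deck, 177 mm high, from x = +59 to +135 mm. A loaf lies inside.
- face: The bin's sloping front, 220 x 340 mm, fixed to it; all the work is here. Origin: middle of its lower edge, on its surface. x runs up the slope, y to the left, z straight out of it (28 degrees from vertical, leaning to the front). The lid covers x 54 to 204, y -75 to +155 mm; right of it (y -170 to -77) a flat fixed panel carries the vent; below it lies a flat rail.
- lid (a joint): Lid angle in rad: 0 = shut, flush with the face; grows as the lower edge swings up and back; stop at 1.6. Starts open at 1.1 to 1.45. A stiff friction hinge holds it wherever it is left; up to about 8 N pushed near the lower edge moves it down.
- lid_hinge (a point): Middle of the lid's hinge line, fixed, on the surface at face x 204, y +40 mm. Axes as face; the hinge line runs along y.
- lid_edge (a point): Middle of the lid's free lower edge, on its upper side; moves with the lid. Axes: x from here to the hinge (150 mm), y along the edge to the left, z out of the upper side. Lid 150 x 230 mm, 12 mm thick: brown wooden frame, lower rail 45 mm wide, then a clear pane. A brass pull knob (18 mm across, 17 high) stands on the rail at x 31, y +75 mm; else the top is flat.
- turnbutton (a joint): Turnbutton angle in rad about the face's outward z, counter-clockwise positive seen from outside. 0 = bar along the lid's lower edge (lid free); +1.57 or -1.57 = square across it (lid held); stops at +-1.75. Symmetric: either way serves. Starts within +-0.3; stays where left; about 0.06 N m turns it. If turned first it blocks the open lid.
- turnbutton_fin (a point): Top of the turnbutton's thumb fin, on its pivot axis (face x 34, y +40 mm), 23 mm above the face. Brass bar 64 x 14 mm, 2 to 7 mm above the face, pivoted at its middle 20 mm below the lid's edge; along it stands a fin 32 mm long, 9 thick, 16 high. Axes turn with the bar: y along bar and fin, x across (pinch the fin across x), z out of the face.
- vent_lever (a joint): Vent lever angle in rad about the face's outward z, counter-clockwise positive seen from outside. 0 = shut (arm points down the slope and left, at 45 degrees), 0.785 = half open (arm straight down the slope, at the middle of three black dots), 1.57 = open (down and right); stops at 0 and 1.57. Starts at 0 to 0.45; stays where left; about 2 N at the knob moves it.
- vent_knob (a point): Top of the upright black knob at the end of the steel vent lever, 50 mm from the pivot: a cylinder 14 mm across, 20 mm high, standing straight out of the face; this point is 28 mm above the face, and the arm's top (10 mm wide) 8 mm above it. Moves with the lever; z out of the face.
- vent_pivot (a point): Pivot of the vent lever on the face surface (fixed, face x 148, y -122 mm). Axes as face.
- vent_mid_dot (a point): Middle one of the three black dots (9 mm across) on the face, 68 mm straight down the slope from the pivot. Axes as face.
- egg_timer: Chrome egg timer, 58 mm across, 62 mm high, standing on the shelf; origin under its centre. Leave alone.
- blue_jar: Blue glass apothecary jar with stopper, 72 mm across, 147 mm high; origin under its centre. Leave alone.
- nutcracker: Steel plier nutcracker lying flat, 160 mm long, 60 mm wide, 13 mm high; origin on the shelf near its middle, x towards its hinge. Leave alone.
- walnut_bowl: White bowl of walnuts, 112 mm across, 64 mm high; origin under its centre. Leave alone.
- pepper_mill: Dark wooden pepper mill, 54 mm across, 145 mm high; origin under its centre. Leave alone.
- ramekin: Small blue ramekin, 80 mm across, 38 mm high; origin under its centre. Leave alone.

How it is judged:
On the way, in this order (a step that is already met when the one before it is completed fails the run):
1. the lid is shut (within 0.035 rad, 2 degrees) (value of joint lid below 0.035 rad), for 0.2 s.
2. with the lid shut, the turnbutton is across its edge (within 15 degrees of square) (value of joint lid below 0.035 rad and (value of joint turnbutton above 1.31 rad or value of joint turnbutton below -1.31 rad)), for 0.2 s.
At the end, for the whole second after the job is handed in: The lid is shut (below 0.035 rad), the turnbutton stands across the lid's edge (at least 1.31 rad either way, that is within 15 degrees of square or up to its stop at 1.75), the vent lever is within 0.1 rad (6 degrees) of its middle dot at 0.785, and all three are at rest (all of step 2 and value of joint vent_lever between 0.685 and 0.885 rad and velocity of joint lid between -0.05 and 0.05 rad/s and velocity of joint turnbutton between -0.05 and 0.05 rad/s and velocity of joint vent_lever between -0.05 and 0.05 rad/s); the robot touches nothing.
It fails at once if a thing standing or lying around the bin is shoved more than 25 mm (distance of any of egg_timer, blue_jar, pepper_mill, nutcracker, walnut_bowl, ramekin from where it was at the start of the episode above 0.025 m).
It fails at once if the egg timer, blue jar or pepper mill is tipped over (angle between any of egg_timer, blue_jar, pepper_mill's own z axis and vertical above 0.4 rad).
It also fails if it takes over 64 s, if anything falls off the work surface, if the arm or the gripper's body presses on something with over 40 N, if the wrist force passes 120 N, or if a joint passes its speed limit or range.

## Robot

A 7-joint arm with a two-finger parallel gripper is mounted at the origin on the work surface. World frame = base frame: x ahead of the robot, y to its left, z up, the work surface at z = 0. Lengths are in m, angles in rad, forces in N, time in s.
With the tool pointing down it reaches from about 0.4 to 0.85 m from the base axis. Payload 10.4 kg.
Tool frame: the origin (TCP) lies between the finger pads; the fingertips stand manip.tip_extent ahead of it and the grasp point (between the pads) lies 6 mm ahead of it (manip.tip_extent is the distance from the TCP to the fingertips, in m); z points along the fingers, y is the line along which they close (so a half turn about z gives the same grasp; the last joint's range is limited). The gripper opens to 85 mm and grips with 20 to 120 N. Pads are 22 mm wide; open, the fingers measure 114 mm over their backs; the gripper's body (76 mm by 85 mm) begins 54 mm behind the grasp point. The pads swing forward as they close: fully open they stand 13 mm farther back than shut.
Start: joints at [1.289, 0.332, -0.065, 1.46, 0.022, 1.35, -0.088], TCP at [0.16, -0.604, 0.256] pointing down, gripper open.
Joint ranges: [-2.6, 2.6], [-0.5, 2.12], [-1.47, 1.34], [0.16, 2.42], [-1.27, 4.41], [0.06, 2.06], [-2.6, 2.6]. Speed limits (rad/s): [2.22, 2.22, 2.79, 2.79, 3.14, 3.14, 3.14].

## Interface

Orientations are given as a unit quaternion [x, y, z, w].
In Python, from workcell import get_obs, optics, workorder, manip gives the robot as it stands.
- The arm moves only by the tool jog_arm, never from a script. Its argument "increments" is a list of rows, each a list of 7 numbers: the shift along the tool's x, y, z in m, then the turn, a rotation vector about the tool's x, y, z in rad, then the opening, from -1 (shut) to 1 (fully open). A call has 1 to 5 rows; each row is the pose to reach, as a shift and turn from the pose commanded when the call began, along the tool's axes at that moment; what a row does not reach only later rows make up. A row lasts 1/12 s, in which the tool goes at most 41.7 mm and 7.16 degrees, less where a joint would pass 70% of its speed; a pose out of reach is approached as far as the arm can. A call with a gripper value outside its range is refused whole. The fingers move at their own pace and stop on an object; "grip_force" is the grip in N (left out, the last holds). Time passes only in rows, so rows that repeat a pose let the fingers close. It gives the time, the measured TCP pose, the force, the opening and the grip force at its end, in the units of the state.
- get_obs(): the state, without advancing time (a new reading comes with each control period).
- optics.camera(name): name is "scene" or "top" or "wrist"; returns a dict with "color" (480x640x3 uint8, red, green, blue), "depth" (480x640 float32, m along the optical axis (not along the pixel's ray), 0 where there is no reading), "K" (3x3 intrinsics, pixels), "k1" (the pictures are not rectified: a ray, as slopes to the right and down, at radius r is drawn at 1 + k1 r^2 times it, then the intrinsics apply), "R" (3x3) and "t" (3): a world point X has camera coordinates R X + t. Camera axes: x right, y down, z forward; pixel columns grow to the right and rows downward; lengths in m; the calibration is good to about 2 mm. A picture is of the moment at which its call begins.
- workorder.hand_in(): hands the job in; it is judged then, once.
The state is a dict: "clock": time; "joint_pos": joint angles; "joint_velocities": joint speeds; "tau": joint torques, N m; "position": TCP position; "ee_rot": TCP orientation; "ft_force": force on the tool from outside, world axes, zero at the start; "torque": the same for the moment, N m; "grip_width": opening from 0.0 (shut) to 1.0 (fully open); "grasp_force": force on a finger pad.
Only numpy, scipy, OpenCV 4.12 (cv2) and the standard library are available. Lean on these libraries where they do the work, as an engineer would, in place of code of your own. Each camera call takes 0.05 s, during which the arm holds its last target. There are 200 camera calls.

## Working session

There is one attempt and no reset: what is moved stays moved. The work goes in short steps, Python scripts to look and compute and a tool call to move; the robot and the scene stay as the last step left them, time stands still between calls to the robot, and variables do not carry over. Pictures are saved under pics/ and viewed, at most 10 in all, crops included, and the job is handed in when it is done.

Besides the shell and the picture viewer there is one more tool, called as name(argument=value, ...), one argument or row to a line, values as JSON. jog_arm: Moves the arm, as the interface text tells. Its arguments: {"type":"object","properties":{"increments":{"type":"array"},"grip_force":{"type":"number"}},"required":["increments"]}

```bash
mkdir -p pics; ls; python3 - <<'E'
from workcell import get_obs, optics, workorder, manip
import cv2, numpy as np
print(get_obs()); print(manip.tip_extent)
for n in ("scene","top"):
    c=optics.camera(n); cv2.imwrite(f"pics/{n}0.png",c["color"][:,:,::-1]); np.savez(f"{n}0.npz",**c)
    print(n,c["K"],c["k1"],c["R"],c["t"],(c["depth"]>0).mean())
E
```

```text
pics
{'clock': 0.0, 'joint_pos': array([ 1.28941067,  0.33289723, -0.06473807,  1.46097878,  0.02160551,
        1.34991056, -0.08850447]), 'joint_velocities': array([ 1.91849149e-03,  6.38744255e-06, -2.07212325e-03,  9.86555466e-04,
        1.65566502e-03,  5.75108230e-04, -5.51468808e-04]), 'tau': array([-2.85358674e-04, -6.25437069e+01,  4.92424902e-02, -3.91614783e+01,
        1.61927228e-02,  9.66928405e-03, -2.45375901e-05]), 'position': array([ 0.15986472, -0.60383601,  0.25548229]), 'ee_rot': array([ 9.91636626e-01,  1.29059059e-01, -1.28218841e-04, -7.37863260e-04]), 'ft_force': array([ 0.33413734, -0.09207994, -0.0018464 ]), 'torque': array([-0.02976578,  0.03787337, -0.00395413]), 'grasp_force': 0.0, 'grip_width': 1.0005231714597136}
0.025
scene [[503.21715934   0.         325.8225287 ]
 [  0.         503.21715934 236.76818941]
 [  0.           0.           1.        ]] 0.019301068603811415 [[ 0.90837939  0.41813832 -0.00268911]
 [ 0.35516044 -0.77492626 -0.52282918]
 [-0.22069878  0.47397219 -0.85243323]] [-0.49161523 -0.13820927  1.44266161] 0.9959928385416666
top [[599.2641461    0.         325.68224874]
 [  0.         599.2641461  239.34494001]
 [  0.           0.           1.        ]] -0.15883104159102235 [[-0.01742882 -0.99974622 -0.01427373]
 [-0.98049979  0.01988468 -0.19551154]
 [ 0.19574575  0.01058785 -0.98059752]] [0.00638244 0.5540202  1.51735691] 0.996171875
```

View pics/scene0.png

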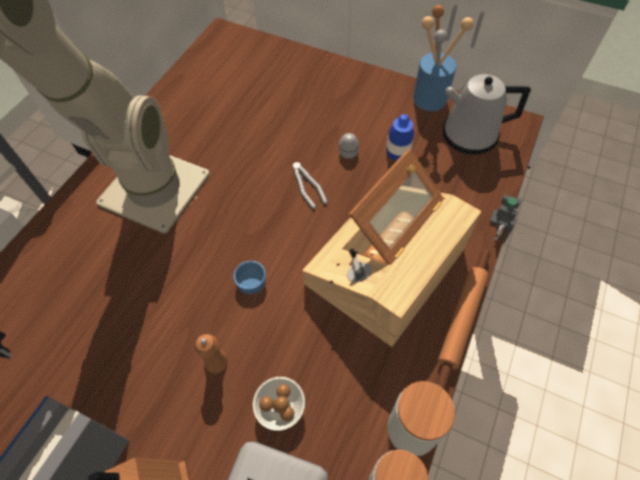

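View pics/top0.png

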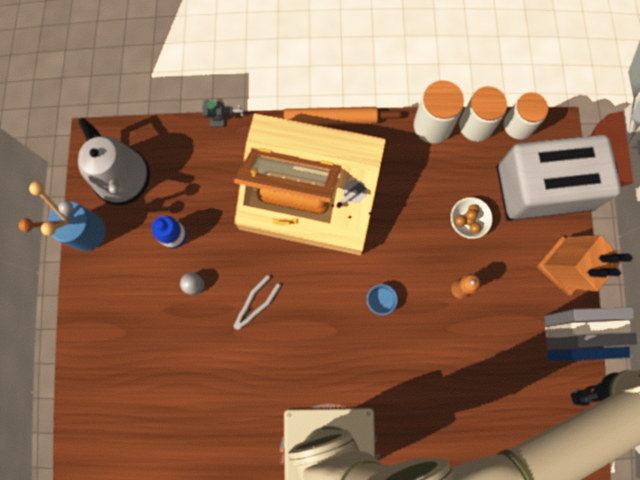

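The scene view shows the bin at about (390,265) with its lid open. In the top view the bin outline runs through about (255,117), (385,135), (362,253) and (236,222). The turnbutton is near (285,221), the vent near (350,192), and the front faces the robot.

```bash
cat > h.py <<'E'
import numpy as np, cv2
from scipy.spatial.transform import Rotation as Rn
def undist(c,uv):
    uv=np.atleast_2d(np.asarray(uv,float)); K=c["K"]
    d=(uv-[K[0,2],K[1,2]])/[K[0,0],K[1,1]]; s=d.copy()
    for _ in range(20): s=d/(1+float(c["k1"])*(s**2).sum(1,keepdims=True))
    return np.c_[s,np.ones(len(s))]
def plane(c,uv,z=None,n=(0,0,1),p=None):
    n=np.array(n,float); R,t=c["R"],c["t"]; o=-R.T@t; d=undist(c,uv)@R
    k=z-o@n if p is None else (np.array(p)-o)@n
    return o+d*(k/(d@n))[:,None]
def proj(c,X):
    q=np.atleast_2d(X)@c["R"].T+c["t"]; s=q[:,:2]/q[:,2:]; s=s*(1+float(c["k1"])*(s**2).sum(1,keepdims=True))
    return s*[c["K"][0,0],c["K"][1,1]]+[c["K"][0,2],c["K"][1,2]]
def cloud(c):
    v,u=np.mgrid[:480,:640]; r=undist(c,np.c_[u.ravel(),v.ravel()]); q=r*c["depth"].reshape(-1,1)
    return ((q-c["t"])@c["R"]).reshape(480,640,3)
E
python3 - <<'E'
from h import *
for n,box in (("top",(225,105,170,160)),("scene",(290,140,200,215))):
    c=dict(np.load(n+"0.npz")); x,y,w,h=box
    im=c["color"][y:y+h,x:x+w,::-1]; cv2.imwrite(f"pics/{n}c.png",cv2.resize(im,None,fx=3.5 if n=="top" else 2.75,fy=3.5 if n=="top" else 2.75,interpolation=cv2.INTER_CUBIC))
c=dict(np.load("top0.npz"));P=cloud(c)
hsv=cv2.cvtColor(c["color"],cv2.COLOR_RGB2HSV)
m=((hsv[...,0]>14)&(hsv[...,0]<32)&(hsv[...,1]>60)&(hsv[...,2]>120)).astype(np.uint8); m[:100]=0; m[265:]=0; m[:,:225]=0; m[:,400:]=0
deck=(m>0)&(abs(P[...,2]-.177)<.006)
k=[cv2.boxPoints(cv2.minAreaRect(np.argwhere(deck)[:,::-1].astype(np.float32)))]
print(deck.sum(),k, np.round(np.median(P[deck],0),4))
D=P[deck]; print(np.round(cv2.boxPoints(cv2.minAreaRect(D[:,:2].astype(np.float32))),4),cv2.minAreaRect(D[:,:2].astype(np.float32)))
# outline polygon
cn=max(cv2.findContours(cv2.morphologyEx(m,cv2.MORPH_CLOSE,np.ones((9,9))),0,2)[0],key=cv2.contourArea)
ap=cv2.approxPolyDP(cv2.convexHull(cn),4,True)[:,0]; print(ap.tolist())
# face rail/panel normal
f=(m>0)&(P[...,2]>.08)&(P[...,2]<.165)
Q=P[f]; 
for _ in range(5):
    mu=Q.mean(0);n=np.linalg.svd(Q-mu,full_matrices=False)[2][2]; n*=np.sign(n[2]); Q=P[f]; Q=Q[abs((Q-mu)@n)<.006]
print("face n",n,np.degrees(np.arccos(n[2])),"yaw",np.arctan2(-n[1],-n[0]),len(Q))
E
```

```text
4264 [array([[244.11034, 154.76329],
       [252.27684, 112.56972],
       [384.88965, 138.23671],
       [376.72314, 180.43028]], dtype=float32)] [0.7775 0.0122 0.1776]
[[ 0.6726 -0.1327]
 [ 0.7859 -0.1589]
 [ 0.8622  0.1719]
 [ 0.7488  0.198 ]] ((0.767397940158844, 0.019558504223823547), (0.3393859267234802, 0.1163041740655899), 77.02017211914062)
[[253, 113], [281, 109], [385, 140], [360, 254], [237, 226]]
face n [-0.44524053  0.10776248  0.88890276] 27.264309313766578 yaw -0.23746547555091604 3373
```

View pics/topc.png

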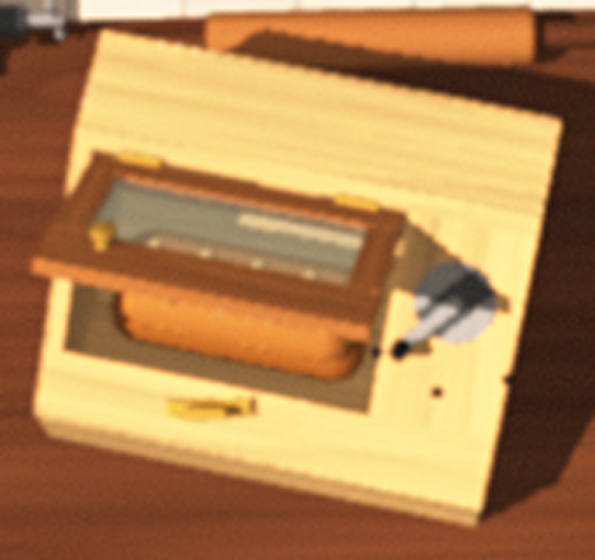

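View pics/scenec.png

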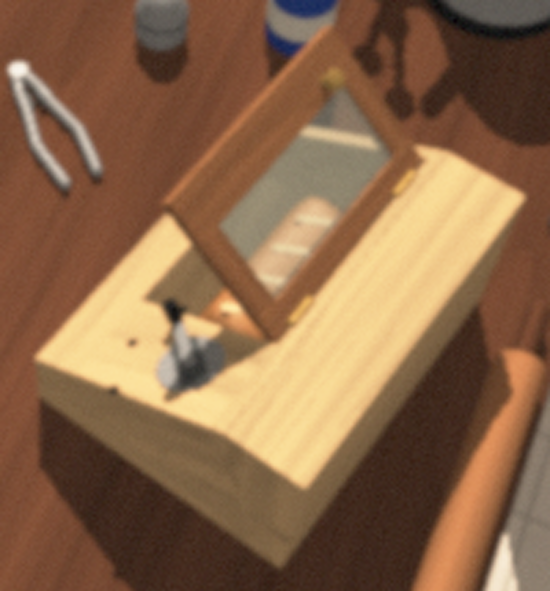

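The top crop shows the middle dot at (437,392), the outer dots at (375,352) and (508,380), and the vent knob at (400,349). The turnbutton is at (212,407), and the deck's back corners are at (102,30) and (562,121). Next I fit the bin's x, y and yaw to these known points.

```bash
cat >> h.py <<'E'
def face(pose):
    x,y,a=pose; Rz=Rn.from_euler("z",a).as_matrix(); s=np.radians(28)
    F=Rz@np.array([[np.cos(s),0,-np.sin(s)],[0,1,0],[np.sin(s),0,np.cos(s)]])
    return F, Rz@np.array([-.135,0,.074])+[x,y,0]
E
python3 - <<'E'
from h import *
from scipy.optimize import least_squares
s=np.sin(np.pi/4)
B=np.array([[.135,.17,.177],[.135,-.17,.177]])
# face pts: front corners, mid dot, side dots, vent disc centre (approx pivot)
Fp=np.array([[0,.17,0],[0,-.17,0],[.080,-.122,0],[.148-.068*s,-.122+.068*s,0],[.148-.068*s,-.122-.068*s,0],[.034,.04,.01]])
top=np.array([(102,30),(562,121),(33,415),(478,513),(437,392),(375,352),(508,380),(212,407)])/3.5+[225,105]-.36
sc=np.array([(453,150),(525,197),None,(38,360),(132,343),None,(113,391),None],dtype=object)
ct,cs=(dict(np.load(n+"0.npz")) for n in("top","scene"))
def pts(p):
    F,o=face(p); Rz=Rn.from_euler("z",p[2]).as_matrix(); return np.r_[B@Rz.T+[p[0],p[1],0],Fp@F.T+o]
ix=[3,4,6]; scp=np.array([sc[i] for i in ix],float)/2.75+[290,140]-.32
f=lambda p:np.r_[(proj(ct,pts(p))-top).ravel(),(proj(cs,pts(p)[ix])-scp).ravel()]
r=least_squares(f,[.65,.03,-.23],loss="soft_l1"); print(r.x,np.round(r.fun.reshape(-1,2),1))
# top only
r2=least_squares(lambda p:f(p)[:16],[.65,.03,-.23],loss="soft_l1"); print(r2.x)
p=r.x; np.save("pose.npy",p); F,o=face(p)
print("origin",o,F); 
for nm,q in dict(tb=[.034,.04,.023],pivot=[.148,-.122,0],dot=[.08,-.122,0],hinge=[.204,.04,0]).items(): print(nm,np.round(o+F@q,4))
k=(np.array([400,349])/3.5+[225,105]-.36)
K=(plane(ct,[k],n=F[:,2],p=o+F@[0,0,.026])-o)@F; print("knob face",K, "ang",np.arctan2(K[0,0]-.148,K[0,1]+.122))
# lid plane angle
P=cloud(ct); hsv=cv2.cvtColor(ct["color"],cv2.COLOR_RGB2HSV)
Q=(P-o)@F; m=(Q[...,1]>-.08)&(Q[...,1]<.16)&(Q[...,2]>.03)&(Q[...,0]<.22)&(Q[...,0]>.0)
q=Q[m]; d=q-[.204,.04,0]; a=np.arctan2(d[:,2],-d[:,0]); print("lid",len(q),np.median(a), "r max",np.percentile(np.hypot(d[:,0],d[:,2]),95))
# turnbutton angle
m=((hsv[...,0]>18)&(hsv[...,0]<32)&(hsv[...,1]>140)&(abs(Q[...,0]-.034)<.03)&(abs(Q[...,1]-.04)<.045)&(abs(Q[...,2])<.04))
print("tb",m.sum(),Q[m].mean(0) if m.sum() else 0, cv2.fitLine(Q[m][:,:2].astype(np.float32),2,0,.01,.01).ravel() if m.sum()>5 else 0)
for nm,z in dict(timer=.05,jar=.1).items(): pass
E
```

```text
[ 0.69147142  0.03842824 -0.23438044] [[-0.  -0.3]
 [-0.4 -0.1]
 [-0.  -0.5]
 [ 0.  -1.4]
 [-0.4 -0. ]
 [ 0.3  0. ]
 [-0.6 -0.1]
 [-1.6  0.6]
 [-1.9  0.1]
 [-0.7  1. ]
 [-0.4  0.4]]
[ 0.69088852  0.03770016 -0.23405653]
origin [0.56016253 0.0697807  0.074     ] [[ 0.85880641  0.23224041 -0.45663547]
 [-0.20505611  0.97265842  0.10903027]
 [ 0.46947156  0.          0.88294759]]
tb [0.5881 0.1042 0.1103]
pivot [ 0.6589 -0.0792  0.1435]
dot [ 0.6005 -0.0653  0.1116]
hinge [0.7446 0.0669 0.1698]
knob face [[ 0.11217506 -0.09174689  0.026     ]] ang -0.869521173644625
lid 2895 1.1867356820454071 r max 0.15231521086320465
tb 86 [0.03454128 0.04237348 0.01481689] [ 0.2412004  -0.9704753   0.03454129  0.04237348]
```

```bash
cat >> h.py <<'E'
from scipy.spatial.transform import Slerp
Pose=np.load("pose.npy"); F,O=face(Pose)
Rz=Rn.from_euler("z",Pose[2]).as_matrix()
Rdown=np.c_[Rz[:,1],Rz[:,0],-Rz[:,2]]            # tool y along bin x
def Rface(t=0.):                                  # into the face, tool y at angle t from face x
    c,s=np.cos(t),np.sin(t); y=F@[c,s,0]; z=-F[:,2]; return np.c_[np.cross(y,z),y,z]
def tcp(tip,R,e=.025): return np.asarray(tip)-R[:,2]*e
def plan(wps,p0=None,R0=None,n=5):
    from workcell import get_obs
    s=get_obs(); p=s["position"] if p0 is None else p0; R=Rn.from_quat(s["ee_rot"]) if R0 is None else Rn.from_matrix(R0)
    for q,Q in wps:
        Q=Rn.from_matrix(Q); q=np.asarray(q); a=(R.inv()*Q).magnitude()
        k=int(max(1,np.ceil(np.linalg.norm(q-p)/.19),np.ceil(a/.55)))
        sl=Slerp([0,1],Rn.concatenate([R,Q])); prev=(p,R)
        for i in range(1,k+1):
            pi=p+(q-p)*i/k; Ri=sl(i/k); d=prev[1].inv().apply(pi-prev[0]); w=(prev[1].inv()*Ri).as_rotvec()
            print(np.round(d,3).tolist(),np.round(w,3).tolist()); prev=(pi,Ri)
        print("--"); p,R=q,Q
def arc(a,r=.13,y=.02,off=.01): # tip on lid at angle a, in world
    return O+F@(np.array([.204,y,0])+np.array([-r*np.cos(a)+off*np.sin(a),0,r*np.sin(a)+off*np.cos(a)]))
E
python3 - <<'E'
from h import *
st=tcp(arc(1.187,off=.035),Rdown); print(st)
plan([((.25,-.45,.42),Rdown),((st[0],st[1],.42),Rdown),(st,Rdown)])
E
```

```text
[0.66504226 0.0653009  0.30515972]
[0.063, -0.063, -0.082] [-0.001, -0.0, -0.539]
[0.087, -0.022, -0.082] [-0.001, -0.0, -0.539]
--
[0.149, 0.071, 0.0] [0.0, 0.0, 0.0]
[0.149, 0.071, 0.0] [0.0, 0.0, 0.0]
[0.149, 0.071, 0.0] [0.0, 0.0, 0.0]
[0.149, 0.071, 0.0] [0.0, 0.0, 0.0]
--
[0.0, 0.0, 0.115] [0.0, 0.0, 0.0]
--
```

jog_arm(
  increments=[
    [0.063,-0.063,-0.082,0,0,-0.539,-1],
    [0.063,-0.063,-0.082,0,0,-0.539,-1],
    [0.063,-0.063,-0.082,0,0,-0.539,-1],
    [0.063,-0.063,-0.082,0,0,-0.539,-1],
    [0.063,-0.063,-0.082,0,0,-0.539,-1],
  ],
)

```text
clock: 0.52
position: [0.2064, -0.5263, 0.3405]
ee_rot: [0.919, 0.393, 0.0, 0.002]
ft_force: [-0.5, -0.6, -0.4]
grip_width: 0.296
grasp_force: 0.0
```

jog_arm(
  increments=[
    [0.087,-0.022,-0.082,0,0,-0.539,-1],
    [0.087,-0.022,-0.082,0,0,-0.539,-1],
    [0.087,-0.022,-0.082,0,0,-0.539,-1],
    [0.087,-0.022,-0.082,0,0,-0.539,-1],
    [0.087,-0.022,-0.082,0,0,-0.539,-1],
  ],
)

```text
clock: 0.93
position: [0.2513, -0.4484, 0.4223]
ee_rot: [0.781, 0.624, -0.0, 0.002]
ft_force: [-0.0, -0.1, -1.4]
grip_width: 0.003
grasp_force: 0.0
```

jog_arm(
  increments=[
    [0.149,0.071,0,0,0,0,-1],
    [0.149,0.071,0,0,0,0,-1],
    [0.149,0.071,0,0,0,0,-1],
    [0.149,0.071,0,0,0,0,-1],
    [0.149,0.071,0,0,0,0,-1],
  ],
)

```text
clock: 1.35
position: [0.3585, -0.3139, 0.4207]
ee_rot: [0.781, 0.624, 0.001, 0.0]
ft_force: [0.8, -0.3, 0.2]
grip_width: 0.002
grasp_force: 0.0
```

jog_arm(
  increments=[
    [0.149,0.071,0,0,0,0,-1],
    [0.149,0.071,0,0,0,0,-1],
    [0.149,0.071,0,0,0,0,-1],
    [0.149,0.071,0,0,0,0,-1],
    [0.149,0.071,0,0,0,0,-1],
  ],
)

```text
clock: 1.77
position: [0.4606, -0.1849, 0.4202]
ee_rot: [0.781, 0.624, 0.001, -0.001]
ft_force: [0.1, 0.6, 0.8]
grip_width: -0.0
grasp_force: 0.0
```

```bash
python3 - <<'E'
from h import *
from workcell import get_obs
s=get_obs();print(s["clock"],s["joint_pos"].round(2),s["grip_width"],s["ft_force"].round(1))
st=tcp(arc(1.187,off=.035),Rdown)
plan([((st[0],st[1],.42),Rdown),(st,Rdown)]+[(tcp(arc(a),Rdown),Rdown) for a in (1.2,.9,.6,.3,0,-.05)])
E
```

```text
1.7667 [ 0.86  0.04 -0.59  1.47  0.02  1.64  0.05] -0.00012639658840940315 [0.1 0.6 0.8]
[0.145, 0.072, 0.001] [0.0, -0.001, 0.006]
[0.145, 0.071, 0.0] [0.0, -0.001, 0.006]
--
[0.0, 0.0, 0.115] [0.0, 0.0, 0.0]
--
[-0.0, -0.015, 0.018] [0.0, 0.0, 0.0]
--
[-0.0, -0.023, 0.031] [0.0, 0.0, 0.0]
--
[0.0, -0.013, 0.037] [0.0, 0.0, 0.0]
--
[-0.0, -0.001, 0.039] [0.0, 0.0, 0.0]
--
[0.0, 0.01, 0.038] [0.0, 0.0, 0.0]
--
[-0.0, 0.003, 0.006] [0.0, 0.0, 0.0]
--
```

jog_arm(
  increments=[
    [0.145,0.072,0,0,0,0,-1],
    [0.145,0.072,0,0,0,0,-1],
    [0.145,0.072,0,0,0,0,-1],
    [0.145,0.072,0,0,0,0,-1],
    [0.145,0.072,0,0,0,0,-1],
  ],
)

```text
clock: 2.18
position: [0.5629, -0.0611, 0.4188]
ee_rot: [0.782, 0.623, 0.001, -0.002]
ft_force: [0.2, 1.0, 0.6]
grip_width: 0.002
grasp_force: 0.0
```

jog_arm(
  increments=[
    [0.145,0.071,0,0,0,0,-1],
    [0.145,0.071,0,0,0,0,-1],
    [0.145,0.071,0,0,0,0,-1],
    [0.145,0.071,0,0,0,0,-1],
    [0.145,0.071,0,0,0,0,-1],
  ],
)

```text
clock: 2.6
position: [0.6648, 0.0638, 0.4163]
ee_rot: [0.782, 0.623, -0.001, -0.003]
ft_force: [-1.6, 0.5, -0.8]
grip_width: -0.0
grasp_force: 0.0
```

```bash
python3 - <<'E'
from h import *
from workcell import get_obs
s=get_obs();print(s["clock"],s["joint_pos"].round(2))
st=tcp(arc(1.187,off=.035),Rdown)
plan([(st,Rdown)])
E
```

```text
2.6 [ 0.26  0.51 -0.74  0.98  0.33  1.76 -0.57]
[0.001, 0.001, 0.111] [-0.006, -0.002, 0.009]
--
```

jog_arm(
  increments=[
    [0.001,0.001,0.111,-0.006,0,0.009,-1],
    [0.001,0.001,0.111,-0.006,0,0.009,-1],
    [0.001,0.001,0.111,-0.006,0,0.009,-1],
    [0.001,0.001,0.111,-0.006,0,0.009,-1],
    [0.001,0.001,0.111,-0.006,0,0.009,-1],
  ],
)

```text
clock: 3.02
position: [0.664, 0.0564, 0.3086]
ee_rot: [0.788, 0.616, 0.001, 0.002]
ft_force: [-0.4, -0.2, 2.2]
grip_width: 0.004
grasp_force: 0.0
```

jog_arm(
  increments=[
    [0,-0.008,0.009,0,0,0,-1],
    [0,-0.015,0.018,0,0,0,-1],
    [0,-0.023,0.028,0,0,0,-1],
    [0,-0.031,0.038,0,0,0,-1],
    [0,-0.038,0.049,0,0,0,-1],
  ],
)

```text
clock: 3.43
position: [0.6291, 0.0665, 0.2638]
ee_rot: [0.788, 0.616, 0.004, 0.004]
ft_force: [-0.3, -0.4, 2.8]
grip_width: -0.001
grasp_force: 1.3
```

jog_arm(
  increments=[
    [0,-0.005,0.01,0,0,0,-1],
    [0,-0.009,0.022,0,0,0,-1],
    [0,-0.013,0.037,0,0,0,-1],
    [0,-0.014,0.049,0,0,0,-1],
    [0,-0.014,0.06,0,0,0,-1],
  ],
)

```text
clock: 3.85
position: [0.6156, 0.07, 0.2017]
ee_rot: [0.787, 0.616, 0.003, 0.003]
ft_force: [-1.1, 0.6, 2.2]
grip_width: 0.002
grasp_force: 1.2
```

```bash
python3 - <<'E'
from h import *
from workcell import get_obs
s=get_obs();p=s["position"]; tip=p+Rn.from_quat(s["ee_rot"]).as_matrix()[:,2]*.025; print(s["ft_force"],(tip-O)@F)
plan([(tcp(arc(a),Rdown),Rdown) for a in (.3,.15,0,-.05)])
E
```

```text
[-1.07715853  0.55828881  2.17092425] [0.0959804  0.01308708 0.06529969]
[0.007, -0.004, 0.021] [0.009, -0.001, -0.008]
--
[0.0, 0.004, 0.019] [0.0, 0.0, 0.0]
--
[0.0, 0.006, 0.018] [0.0, 0.0, 0.0]
--
[-0.0, 0.003, 0.006] [0.0, 0.0, 0.0]
--
```

jog_arm(
  increments=[
    [0,-0.004,0.012,0,0,0,-1],
    [0,-0.004,0.024,0,0,0,-1],
    [0,-0.001,0.036,0,0,0,-1],
    [0,0.002,0.046,0,0,0,-1],
    [0,0.004,0.052,0,0,0,-1],
  ],
)

```text
clock: 4.27
position: [0.6191, 0.0683, 0.1464]
ee_rot: [0.788, 0.616, 0.002, 0.002]
ft_force: [0.7, -0.1, 2.2]
grip_width: -0.0
grasp_force: 1.3
```

```bash
python3 - <<'E'
from h import *
from workcell import get_obs,optics
s=get_obs();p=s["position"]; tip=p+Rn.from_quat(s["ee_rot"]).as_matrix()[:,2]*.025; print(s["ft_force"],(tip-O)@F)
plan([(tcp(arc(a),Rdown),Rdown) for a in (0,-.05)])
c=optics.camera("scene"); cv2.imwrite("pics/s1.png",cv2.resize(c["color"][100:360,240:500,::-1],None,fx=2.2,fy=2.2))
E
```

```text
[ 0.6886728  -0.07436826  2.22317047] [0.07327434 0.01220066 0.01472815]
[0.008, 0.003, 0.004] [0.005, 0.0, -0.009]
--
[-0.0, 0.003, 0.006] [0.0, 0.0, 0.0]
--
```

View pics/s1.png

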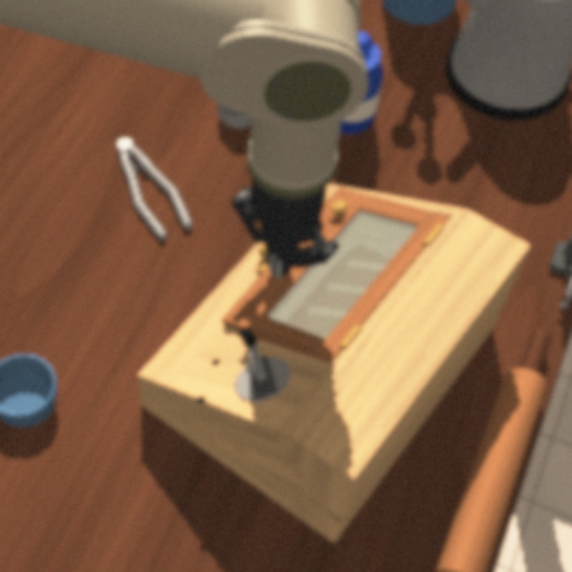

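The lid is down and nearly flush, with the gripper at about (290,250) and the vent lever at about (255,365). I'll press it home along the face normal.

jog_arm(
  increments=[
    [0.006,0.002,0.004,0,0,0,-1],
    [0.006,0.004,0.008,0,0,0,-1],
    [0.006,0.005,0.01,0,0,0,-1],
    [0.006,0.006,0.012,0,0,0,-1],
    [0.006,0.006,0.012,0,0,0,-1],
  ],
)

```text
clock: 4.73
position: [0.6261, 0.0735, 0.1364]
ee_rot: [0.787, 0.616, 0.002, 0.002]
ft_force: [-2.6, 1.4, 3.5]
grip_width: -0.003
grasp_force: 2.6
```

```bash
python3 - <<'E'
from h import *
from workcell import get_obs
s=get_obs();p=s["position"]; tip=p+Rn.from_quat(s["ee_rot"]).as_matrix()[:,2]*.025; print(s["ft_force"],(tip-O)@F)
E
```

```text
[-2.60526387  1.4299338   3.5413468 ] [0.07357451 0.01895805 0.003223  ]
```

jog_arm(
  increments=[
    [0,0.001,0.002,0,0,0,-1],
    [0,0.002,0.004,0,0,0,-1],
    [0,0.003,0.005,0,0,0,-1],
    [0,0.003,0.006,0,0,0,-1],
    [0,0.003,0.006,0,0,0,-1],
  ],
)

```text
clock: 5.15
position: [0.6274, 0.0735, 0.1349]
ee_rot: [0.787, 0.617, 0.0, 0.002]
ft_force: [-31.1, -4.2, 47.8]
grip_width: -0.0
grasp_force: 28.4
```

```bash
python3 - <<'E'
from h import *
from workcell import get_obs
s=get_obs();p=s["position"]; tip=p+Rn.from_quat(s["ee_rot"]).as_matrix()[:,2]*.025; print(s["ft_force"],(tip-O)@F)
E
```

```text
[-31.07638398  -4.18683545  47.84435436] [0.07393883 0.01919812 0.00135048]
```

The force rose to 57 N without further travel, so the lid is on its stop. Next I retreat and line up over the fin, square to the face.

```bash
python3 - <<'E'
from h import *
from workcell import get_obs
s=get_obs();R=Rn.from_quat(s["ee_rot"]).as_matrix();p=s["position"]+[0,0,.08]
g=Rface(.2)
plan([(p,R),(tcp(O+F@[.034,.04,.09],g),g)])
E
```

```text
[-0.0, 0.0, -0.08] [-0.0, -0.0, 0.0]
--
[0.02, -0.089, 0.023] [-0.483, -0.045, -0.203]
--
```

jog_arm(
  increments=[
    [0,0,-0.01,0,0,0,-1],
    [0,0,-0.04,0,0,0,-1],
    [0,0,-0.08,0,0,0,-1],
    [0,0,-0.08,0,0,0,-1],
  ],
)

```text
clock: 5.48
position: [0.6314, 0.0732, 0.2178]
ee_rot: [0.788, 0.616, 0.006, 0.005]
ft_force: [1.0, 0.6, 1.2]
grip_width: 0.0
grasp_force: 0.0
```

jog_arm(
  increments=[
    [0.02,-0.089,0.023,-0.483,-0.045,-0.203,-0.2],
    [0.02,-0.089,0.023,-0.483,-0.045,-0.203,-0.2],
    [0.02,-0.089,0.023,-0.483,-0.045,-0.203,-0.2],
    [0.02,-0.089,0.023,-0.483,-0.045,-0.203,-0.2],
    [0.02,-0.089,0.023,-0.483,-0.045,-0.203,-0.2],
  ],
)

```text
clock: 5.9
position: [0.5449, 0.1143, 0.186]
ee_rot: [0.695, 0.676, 0.132, 0.207]
ft_force: [0.3, -0.4, -0.4]
grip_width: 0.399
grasp_force: 0.0
```

```bash
python3 - <<'E'
from h import *
from workcell import get_obs,optics
s=get_obs();p=s["position"]; R=Rn.from_quat(s["ee_rot"]).as_matrix(); tip=p+R[:,2]*.025; print(s["joint_pos"].round(2),s["ft_force"].round(1),(tip-O)@F)
print((F.T@R).round(3))
g=Rface(.2);plan([(tcp(O+F@[.034,.04,.09],g),g)])
c=optics.camera("wrist"); cv2.imwrite("pics/w1.png",c["color"][:,:,::-1]); np.savez("w1.npz",**c)
for q in ([.034,.04,.023],[.08,-.122,0],[.054,-.075,0],[.054,.155,0],[.085,.115,.017]): print(proj(c,[O+F@q]).round(1))
E
```

```text
[ 0.38  0.04 -0.84  2.06  0.52  0.73 -0.82] [ 0.3 -0.4 -0.4] [0.03050972 0.03981562 0.08572496]
[[-0.204  0.979  0.008]
 [ 0.979  0.204  0.002]
 [ 0.     0.008 -1.   ]]
[-0.001, 0.004, -0.004] [0.008, -0.0, 0.006]
--
[[330.7 263.3]]
[[344.1 455.4]]
[[323.8 401.6]]
[[407.   68.3]]
[[448.6 152.4]]
```

View pics/w1.png

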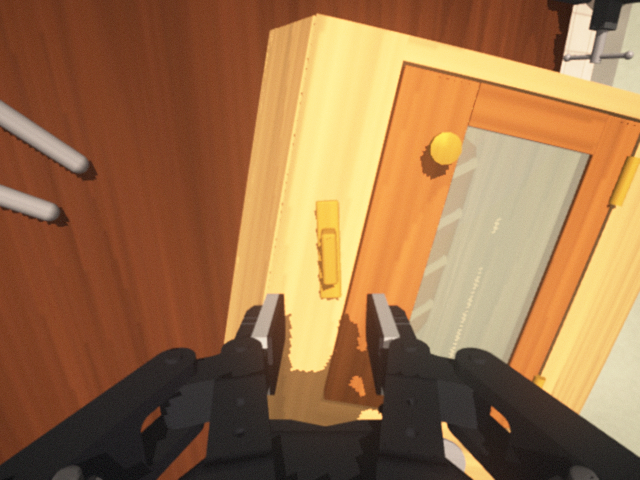

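The wrist view shows the fin from about (326,230) to (333,283) and the bar from (327,200) to (331,298). The lid is flush, and the prediction for the fin was within about 7 px.

```bash
python3 - <<'E'
from h import *
c=dict(np.load("w1.npz"))
hsv=cv2.cvtColor(c["color"],cv2.COLOR_RGB2HSV)
print(hsv[210,328],hsv[256,330],hsv[256,305])
m=((hsv[...,1]>190)&(hsv[...,0]>18)&(hsv[...,0]<32)).astype(np.uint8); m[:190]=0;m[310:]=0;m[:,:300]=0;m[:,360:]=0
q=np.argwhere(m)[:,::-1]; print(len(q),cv2.minAreaRect(q.astype(np.float32)))
for pts,h in (([(323.5,200.5),(334,298)],.007),([(338.5,201),(341.5,298)],.007),([(326.5,230),(333,283)],.023)):
    X=(plane(c,pts,n=F[:,2],p=O+F@[0,0,h])-O)@F; d=X[0]-X[1]; print(X.round(4).tolist(),np.arctan2(-d[0],d[1]),np.linalg.norm(d))
X=(plane(c,[(329.5,256.5)],n=F[:,2],p=O+F@[0,0,.023])-O)@F;print("fin",X)
X=(plane(c,[(403,66)],n=F[:,2],p=O)-O)@F;print("lid corner",X, "expect .054 .155")
E
```

```text
[ 22 171 250] [ 21 177 249] [ 23 114 253]
0 ((0.0, 0.0), (0.0, 0.0), 0.0)
[[0.023, 0.0726, 0.007], [0.0427, 0.0115, 0.007]] 0.31175045335354196 0.0641654257402258
[[0.0319, 0.0741, 0.007], [0.0474, 0.0125, 0.007]] 0.24774470568392148 0.0635707320676484
[[0.0275, 0.0592, 0.023], [0.0379, 0.0282, 0.023]] 0.3259030327342042 0.03274513443653716
fin [[0.03244929 0.04397915 0.023     ]]
lid corner [[ 5.15003545e-02  1.55678628e-01 -1.38777878e-17]] expect .054 .155
```

```bash
python3 - <<'E'
from h import *
g=Rface(.27)
plan([(tcp(O+F@[.034,.0412,.045],g),g),(tcp(O+F@[.034,.0412,.010],g),g)])
E
```

```text
[0.001, 0.004, 0.04] [0.008, 0.001, -0.064]
--
[-0.0, -0.0, 0.035] [0.0, -0.0, 0.0]
--
```

jog_arm(
  increments=[
    [0.001,0.004,0.04,0.008,0.001,-0.064,-0.2],
    [0.001,0.004,0.04,0.008,0.001,-0.064,-0.2],
    [0.001,0.004,0.04,0.008,0.001,-0.064,-0.2],
    [0.001,0.004,0.04,0.008,0.001,-0.064,-0.2],
  ],
)

```text
clock: 6.28
position: [0.5696, 0.11, 0.1535]
ee_rot: [0.678, 0.696, 0.123, 0.205]
ft_force: [0.5, 0.4, 0.6]
grip_width: 0.402
grasp_force: 0.0
```

```bash
python3 - <<'E'
from h import *
from workcell import get_obs,optics
s=get_obs();p=s["position"]; R=Rn.from_quat(s["ee_rot"]).as_matrix(); tip=p+R[:,2]*.025; print(s["ft_force"].round(1),(tip-O)@F)
g=Rface(.27);plan([(tcp(O+F@[.034,.0412,.010],g),g)])
c=optics.camera("wrist"); cv2.imwrite("pics/w2.png",c["color"][:,:,::-1]); np.savez("w2.npz",**c)
E
```

```text
[0.5 0.4 0.6] [0.03697525 0.04131814 0.04526446]
[0.001, -0.003, 0.035] [-0.007, -0.003, -0.009]
--
```

View pics/w2.png

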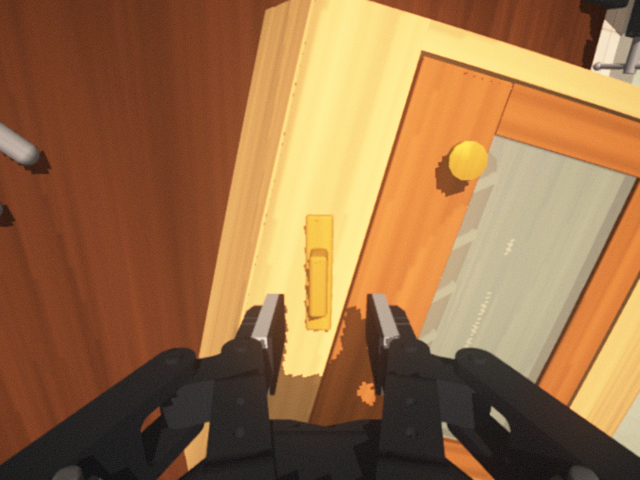

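The bar from (307,214) to (331,331) and the fin are now parallel to the pads. The fin at x≈318 lies about 3 mm left of the pad midline at 327, matching the computed correction. I'll descend and grip.

jog_arm(
  increments=[
    [0.001,-0.003,0.012,-0.007,-0.003,0,-0.2],
    [0.001,-0.003,0.024,-0.007,-0.003,0,-0.2],
    [0.001,-0.003,0.035,-0.007,-0.003,0,-0.2],
    [0.001,-0.003,0.035,-0.007,-0.003,0,-0.2],
  ],
)

```text
clock: 6.67
position: [0.5827, 0.1062, 0.1211]
ee_rot: [0.677, 0.695, 0.124, 0.209]
ft_force: [-1.4, -0.8, 0.8]
grip_width: 0.399
grasp_force: 0.0
```

jog_arm(
  increments=[
    [0,0,0,0,0,0,-1],
    [0,0,0,0,0,0,-1],
    [0,0,0,0,0,0,-1],
    [0,0,0,0,0,0,-1],
    [0,0,0,0,0,0,-1],
  ],
  grip_force=25,
)

```text
clock: 7.08
position: [0.5818, 0.107, 0.1219]
ee_rot: [0.676, 0.695, 0.124, 0.209]
ft_force: [-8.6, -0.2, 7.5]
grip_width: 0.1
grasp_force: 28.1
```

```bash
python3 - <<'E'
from h import *
from workcell import get_obs
s=get_obs();p=s["position"]; R=Rn.from_quat(s["ee_rot"]).as_matrix(); tip=p+R[:,2]*.025; print(s["ft_force"].round(1),(tip-O)@F,(F.T@R).round(3))
E
```

```text
[-8.6 -0.2  7.5] [0.0334904  0.04119901 0.0114296 ] [[-0.26   0.966  0.002]
 [ 0.966  0.26  -0.002]
 [-0.002  0.002 -1.   ]]
```

jog_arm(
  increments=[
    [0,0,-0.001,0,0,-0.1,-1],
    [0,0,-0.001,0,0,-0.2,-1],
    [0,0,-0.001,0,0,-0.3,-1],
    [0,0,-0.001,0,0,-0.4,-1],
    [0,0,-0.001,0,0,-0.45,-1],
  ],
)

```text
clock: 7.5
position: [0.5819, 0.107, 0.1221]
ee_rot: [0.502, 0.83, 0.074, 0.231]
ft_force: [3.6, -0.2, -7.6]
grip_width: 0.099
grasp_force: 26.2
```

jog_arm(
  increments=[
    [0,0,0,0,0,-0.1,-1],
    [0,0,0,0,0,-0.2,-1],
    [0,0,0,0,0,-0.3,-1],
    [0,0,0,0,0,-0.4,-1],
    [0,0,0,0,0,-0.45,-1],
  ],
)

```text
clock: 7.92
position: [0.582, 0.1072, 0.1222]
ee_rot: [0.304, 0.921, 0.021, 0.242]
ft_force: [5.9, 1.4, -8.0]
grip_width: 0.096
grasp_force: 26.0
```

jog_arm(
  increments=[
    [0,0,0,0,0,-0.1,-1],
    [0,0,0,0,0,-0.2,-1],
    [0,0,0,0,0,-0.3,-1],
    [0,0,0,0,0,-0.4,-1],
    [0,0,0,0,0,-0.4,-1],
  ],
)

```text
clock: 8.33
position: [0.5821, 0.1075, 0.1223]
ee_rot: [0.114, 0.963, -0.028, 0.241]
ft_force: [6.2, 3.0, -7.9]
grip_width: 0.091
grasp_force: 25.9
```

```bash
python3 - <<'E'
from h import *
from workcell import get_obs
s=get_obs();p=s["position"]; R=Rn.from_quat(s["ee_rot"]).as_matrix(); tip=p+R[:,2]*.025; print(s["joint_pos"].round(2),s["ft_force"].round(1),s["torque"].round(2),s["grip_width"],(tip-O)@F,(F.T@R).round(3),np.arctan2(*(F.T@R)[1::-1,1]))
E
```

```text
[ 0.46  0.28 -0.95  2.03  0.86  0.71  0.3 ] [ 6.2  3.  -7.9] [0.86 0.06 0.49] 0.09072329444240802 [0.03387424 0.04178635 0.01170141] [[-1.     0.002  0.002]
 [ 0.002  1.     0.001]
 [-0.002  0.001 -1.   ]] 1.568743874305197
```

jog_arm(
  increments=[
    [0,0,0,0,0,0,-0.2],
    [0,0,0,0,0,0,-0.2],
    [0,0,0,0,0,0,-0.2],
  ],
)

```text
clock: 8.58
position: [0.5821, 0.1067, 0.1222]
ee_rot: [0.118, 0.963, -0.028, 0.241]
ft_force: [-0.4, 0.4, 0.3]
grip_width: 0.401
grasp_force: 0.0
```

jog_arm(
  increments=[
    [0,0,-0.02,0,0,0,-0.2],
    [0,0,-0.05,0,0,0,-0.2],
    [0,0,-0.06,0,0,0,-0.2],
    [0,0,-0.06,0,0,0,-0.2],
  ],
)

```text
clock: 8.92
position: [0.5548, 0.1144, 0.1773]
ee_rot: [0.117, 0.962, -0.028, 0.243]
ft_force: [0.0, 0.1, -0.1]
grip_width: 0.402
grasp_force: 0.0
```

```bash
python3 - <<'E'
from h import *
from workcell import get_obs
g=Rface(np.pi/2)
plan([(tcp(O+F@[.090,-.091,.075],g),g)])
print(get_obs()["grip_width"],get_obs()["ft_force"])
E
```

```text
[-0.056, -0.133, -0.001] [-0.001, 0.006, -0.008]
--
0.4018247367992344 [ 0.03730912  0.11152819 -0.06673516]
```

jog_arm(
  increments=[
    [-0.056,-0.133,-0.001,0,0.006,-0.008,-0.2],
    [-0.056,-0.133,-0.001,0,0.006,-0.008,-0.2],
    [-0.056,-0.133,-0.001,0,0.006,-0.008,-0.2],
    [-0.056,-0.133,-0.001,0,0.006,-0.008,-0.2],
    [-0.056,-0.133,-0.001,0,0.006,-0.008,-0.2],
  ],
)

```text
clock: 9.33
position: [0.5701, -0.0341, 0.2015]
ee_rot: [0.118, 0.964, -0.03, 0.238]
ft_force: [-0.8, -0.4, 0.0]
grip_width: 0.401
grasp_force: 0.0
```

```bash
python3 - <<'E'
from h import *
from workcell import get_obs,optics
s=get_obs();p=s["position"]; R=Rn.from_quat(s["ee_rot"]).as_matrix(); tip=p+R[:,2]*.025; print(s["ft_force"].round(1),(tip-O)@F)
c=optics.camera("wrist"); cv2.imwrite("pics/w3.png",c["color"][:,:,::-1]); np.savez("w3.npz",**c)
for q in ([.1098,-.0898,.028],[.08,-.122,0],[.148,-.122,.008],[.034,.04,.023]): print(proj(c,[O+F@q]).round(1))
E
```

```text
[-0.8 -0.4  0. ] [ 0.08958255 -0.09884352  0.07174565]
[[342.2 309.5]]
[[287.1 243.5]]
[[289.7 350. ]]
[[595.7 168.7]]
```

View pics/w3.png

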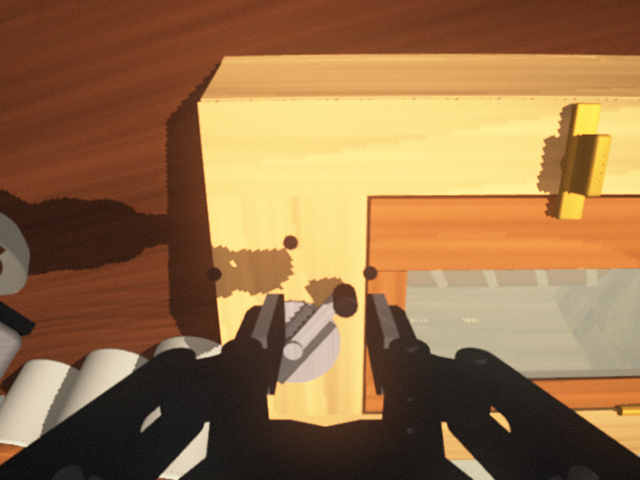

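The wrist view shows the turnbutton across the lid edge from (585,105) to (570,218). The knob top is at (344,300), the middle dot at (290,242) and the pivot at (292,350).

```bash
python3 - <<'E'
from h import *
c=dict(np.load("w3.npz"))
f=lambda uv,h:((plane(c,uv,n=F[:,2],p=O+F@[0,0,h])-O)@F).round(4)
X=f([(586,105),(571,218)],.007);d=X[0]-X[1];print(X.tolist(),"tb",np.arctan2(-d[0],d[1]),np.linalg.norm(d))
k=f([(344.5,299)],.028)[0];v=f([(292,350)],.008)[0];m=f([(290.5,242.5)],0)[0]
print(k,v,m,np.linalg.norm((k-v)[:2]),"lever",np.arctan2(k[1]-v[1],-(k[0]-v[0])))
k2=np.array([.148,-.122])+(k-v)[:2]
k3=k[:2]+np.array([.08,-.122])-m[:2]; K=(k2+k3)/2; print(k2,k3)
g=Rface(np.pi/2); plan([(tcp(O+F@[*K,.045],g),g),(tcp(O+F@[*K,.014],g),g)])
E
```

```text
[[0.002, 0.0399, 0.007], [0.0635, 0.0424, 0.007]] tb 1.6114243644762698 0.06155079203389669
[ 0.1035 -0.0886  0.028 ] [ 0.148  -0.1206  0.008 ] [ 0.0794 -0.1199  0.    ] 0.054811039034121586 lever 0.6234308114114129
[ 0.1035 -0.09  ] [ 0.1041 -0.0907]
[-0.015, 0.006, 0.027] [-0.004, -0.005, -0.005]
--
[-0.0, -0.0, 0.031] [0.0, 0.0, 0.0]
--
```

jog_arm(
  increments=[
    [-0.017,0.006,0.027,0,0,0,-0.2],
    [-0.017,0.006,0.027,0,0,0,-0.2],
    [-0.017,0.006,0.027,0,0,0,-0.2],
  ],
)

```text
clock: 9.63
position: [0.5978, -0.0268, 0.1822]
ee_rot: [0.114, 0.965, -0.027, 0.235]
ft_force: [-1.1, 0.4, 0.1]
grip_width: 0.397
grasp_force: 0.0
```

jog_arm(
  increments=[
    [0,0,0.01,0,0,0,-0.2],
    [0,0,0.02,0,0,0,-0.2],
    [0,0,0.03,0,0,0,-0.2],
    [0,0,0.03,0,0,0,-0.2],
  ],
)

```text
clock: 9.97
position: [0.6111, -0.0305, 0.1576]
ee_rot: [0.113, 0.964, -0.028, 0.237]
ft_force: [0.1, 0.1, -0.8]
grip_width: 0.402
grasp_force: 0.0
```

```bash
python3 - <<'E'
from h import *
from workcell import get_obs,optics
s=get_obs();p=s["position"]; R=Rn.from_quat(s["ee_rot"]).as_matrix(); tip=p+R[:,2]*.025; print(s["ft_force"].round(1),(tip-O)@F)
c=optics.camera("wrist"); cv2.imwrite("pics/w4.png",c["color"][:,:,::-1]); np.savez("w4.npz",**c)
E
```

```text
[ 0.1  0.1 -0.8] [ 0.10338487 -0.08572846  0.01463778]
```

View pics/w4.png

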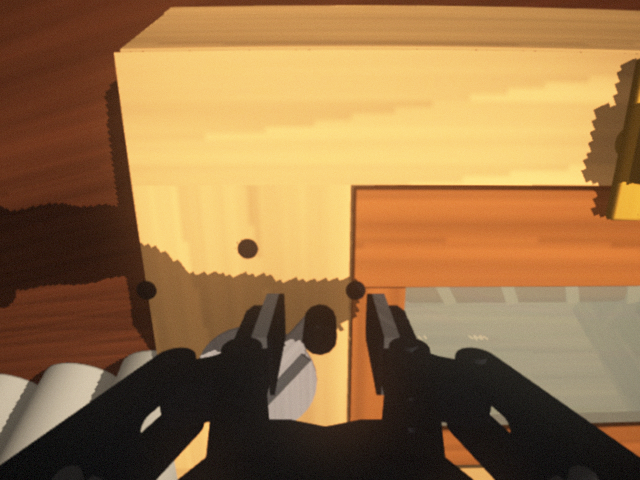

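The knob at (319,330) stands between the pads, about 4 mm right of the midline. I'll shift, close on it and swing the lever to mid.

jog_arm(
  increments=[
    [-0.003,-0.005,0,0,0,0,-0.2],
    [-0.003,-0.005,0,0,0,0,-1],
    [-0.003,-0.005,0,0,0,0,-1],
    [-0.003,-0.005,0,0,0,0,-1],
    [-0.003,-0.005,0,0,0,0,-1],
  ],
  grip_force=20,
)

```text
clock: 10.43
position: [0.6132, -0.0361, 0.1607]
ee_rot: [0.113, 0.964, -0.028, 0.238]
ft_force: [-4.6, 3.3, 4.6]
grip_width: 0.147
grasp_force: 20.8
```

```bash
python3 - <<'E'
from h import *
from workcell import get_obs
s=get_obs();p=s["position"]; R=Rn.from_quat(s["ee_rot"]).as_matrix(); tip=p+R[:,2]*.025; T=(tip-O)@F; print(s["ft_force"].round(1),T,s["grip_width"],"lever",.785-np.arcsin((T[1]+.122)/.05))
g=Rface(np.pi/2); plan([(tcp(O+F@[.100,-.122,T[2]],g),g)])
E
```

```text
[-4.6  3.3  4.6] [ 0.10781198 -0.09064755  0.01578261] 0.14665267598171108 lever 0.10724084559883618
[0.008, -0.031, 0.0] [-0.0, -0.004, 0.0]
--
```

jog_arm(
  increments=[
    [0.005,-0.007,0,0,0,0,-1],
    [0.008,-0.0147,0,0,0,0,-1],
    [0.009,-0.023,0,0,0,0,-1],
    [0.01,-0.031,0,0,0,0,-1],
    [0.01,-0.031,0,0,0,0,-1],
  ],
)

```text
clock: 10.85
position: [0.5967, -0.0655, 0.1555]
ee_rot: [0.114, 0.964, -0.029, 0.238]
ft_force: [-5.7, 2.1, 1.3]
grip_width: 0.15
grasp_force: 21.0
```

```bash
python3 - <<'E'
from h import *
from workcell import get_obs
s=get_obs();p=s["position"]; R=Rn.from_quat(s["ee_rot"]).as_matrix(); tip=p+R[:,2]*.025; T=(tip-O)@F; print(s["ft_force"].round(1),T,s["grip_width"],"lever",.785-np.arcsin((T[1]+.122)/.05))
E
```

```text
[-5.7  2.1  1.3] [ 0.09726864 -0.12313689  0.01547257] 0.15028073400079156 lever 0.8077398140113198
```

jog_arm(
  increments=[
    [0,0.002,0,0,0,0,-1],
    [0,0.002,0,0,0,0,-1],
    [0,0.002,0,0,0,0,-0.2],
    [0,0.002,0,0,0,0,-0.2],
    [0,0.002,0,0,0,0,-0.2],
  ],
)

```text
clock: 11.27
position: [0.5981, -0.0632, 0.1558]
ee_rot: [0.114, 0.964, -0.029, 0.238]
ft_force: [-0.0, -0.0, 0.3]
grip_width: 0.398
grasp_force: 0.0
```

jog_arm(
  increments=[
    [0,0,-0.025,0,0,0,-0.2],
    [0,0,-0.06,0,0,0,-0.2],
    [0.04,0,-0.1,0,0,0,-0.2],
    [0.05,0,-0.12,0,0,0,-0.2],
    [0.05,0,-0.12,0,0,0,-0.2],
  ],
)

```text
clock: 11.68
position: [0.4993, -0.039, 0.2398]
ee_rot: [0.114, 0.964, -0.029, 0.239]
ft_force: [0.5, -0.2, -0.4]
grip_width: 0.398
grasp_force: 0.0
```

```bash
python3 - <<'E'
from h import *
from workcell import get_obs,optics
print(get_obs()["ft_force"])
c=optics.camera("wrist"); cv2.imwrite("pics/w5.png",c["color"][:,:,::-1]); np.savez("w5.npz",**c)
E
```

```text
[ 0.54281831 -0.19960663 -0.44121724]
```

View pics/w5.png

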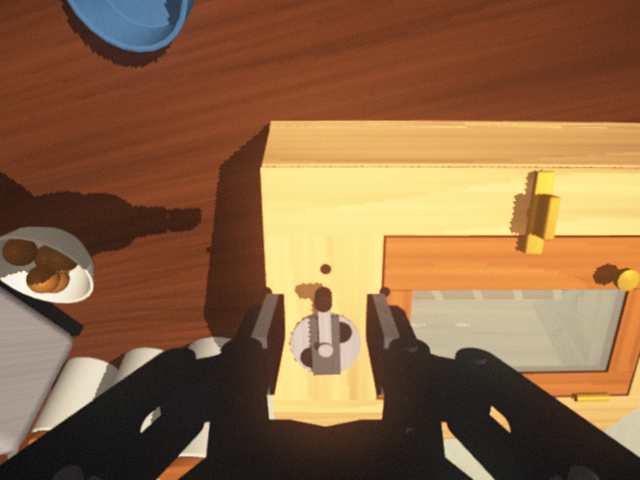

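The lever points straight from the pivot at (325,350) through the knob at (323,298) to the middle dot at (325,269). The lid is flush and the turnbutton is across its edge. One numeric check, then I hand in.

```bash
python3 - <<'E'
from h import *
from workcell import workorder
c=dict(np.load("w5.npz"))
f=lambda uv,h:((plane(c,[uv],n=F[:,2],p=O+F@[0,0,h])-O)@F).round(4)[0]
k,v,d=f((323,297),.028),f((325.5,350),.010),f((325.5,269),0)
a=.785-np.arctan2(k[1]-v[1],v[0]-k[0]); print(k,v,d,"lever",a)
A,B=f((543,171),.007),f((533,253),.007); t=np.arctan2(-(A-B)[0],(A-B)[1]); print("tb",t)
lid=f((384,237),0);print(lid)
if .73<a<.84 and 1.4<t<1.75: print(workorder.hand_in())
E
```

```text
[ 0.0909 -0.1216  0.028 ] [ 0.1473 -0.1197  0.01  ] [ 0.0795 -0.1198  0.    ] lever 0.818675208036525
tb 1.6120427617177198
[ 0.0528 -0.0742  0.    ]
the job is handed in; nothing more can be done
None
```

The job is handed in: the lid is shut, the turnbutton is square across its edge (about 1.61 rad measured), the vent lever is at its middle dot (about 0.82 rad measured against 0.785), and the gripper is clear of everything; hand-in returned no verdict.

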